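# Lay the chisel and the screwdriver in the tool rest, handles the same way

### The arm

A 7-joint arm with a two-finger parallel gripper is mounted at the origin on the work surface. World frame = base frame: x ahead of the robot, y to its left, z up, the work surface at z = 0. Lengths are in m, angles in degrees, forces in N, time in s.
With the tool pointing down it reaches from about 0.425 to 0.875 m from the base axis. Payload 4.7 kg.
Tool frame: the origin (TCP) lies on the centre line of the jaws, within the pads' length; the fingertips stand 17 mm ahead of it and the grasp point (between the pads) lies 2 mm behind it; z points along the fingers, y is the line along which they close (so a half turn about z gives the same grasp; the last joint's range is limited). The gripper opens to 87 mm and grips with 3 to 60 N. Pads are 19 mm wide; open, the fingers measure 117 mm over their backs; the gripper's body (75 mm by 190 mm) begins 51 mm behind the grasp point.
Start: joints at [0.808, 18.392, -4.016, 83.108, 1.295, 78.541, -3.26], TCP at [0.65, -0, 0.24] pointing down, gripper open.
Joint ranges: [-163.93, 163.93], [-17.29, 119.83], [-79.2, 71.16], [3.27, 140.29], [-89.18, 269.18], [5.43, 117.66], [-154.24, 154.24]. Speed limits (degrees/s): [147.25, 147.25, 180, 180, 180, 180, 180].

### API

Orientations are given as [roll, pitch, yaw] about the fixed x, y, z axes, in that order (R = Rz(yaw) Ry(pitch) Rx(roll)).
In Python, from cell import env, read_camera gives the robot as it stands.
- The arm moves only by the shell command python3 -m jog 'ROWS' [FORCE]. ROWS is JSON, a list of rows, each a list of 5 numbers: the opening, from 0 (shut) to 1 (fully open), then the shift along the tool's x, y, z each as a share of 0.02 m, from -1 to 1, then the turn about the tool's z as a share of 45 degrees, from -1 to 1. In form: [[gripper, x, y, z, yaw], ...]. A call has 1 to 12 rows; each row shifts and turns the commanded pose from where the row before left it, along the tool's axes as they then stand; what a row does not reach is not made up. A row lasts 1/12 s, in which the tool goes at most 41.7 mm and 7.16 degrees, less where a joint would pass 70% of its speed; a pose out of reach is approached as far as the arm can. A call with a number of a shift or a turn outside -1 to 1 is refused whole. A call with a gripper value outside its range is refused whole. The fingers move at their own pace and stop on an object; FORCE is the grip in N (left out, the last holds). Time passes only in rows, so rows that do not move let the fingers close. It gives the time, the measured TCP pose, the force, the opening and the grip force at its end, in the units of the state.
- env.get_obs(): the state, without advancing time (a new reading comes with each control period).
- read_camera(name): name is "scene" or "side" or "wrist"; returns a dict with "color" (480x640x3 uint8, red, green, blue), "range_z" (480x640 float32, m along the optical axis (not along the pixel's ray), 0 where there is no reading), "mtx" (3x3 intrinsics, pixels), "world_from_camera" (4x4, takes a point from camera to world coordinates); the wrist camera has in their place "T_tool_cam" (4x4, takes a point from camera to tool coordinates, whose origin is the TCP and whose axes are the flange's). Camera axes: x right, y down, z forward; pixel columns grow to the right and rows downward; lengths in m; the calibration is good to about 2 mm. A picture is of the moment at which its call begins: read the wrist's pose just before it.
- env.sign_off(): hands the job in; it is judged then, once.
The state is a dict: "time_s": time; "qpos": joint angles; "joint_velocities": joint speeds; "effort": joint torques, N m; "tool_pos": TCP position; "tool_rot": TCP orientation; "force": force on the tool from outside, world axes, zero at the start; "wrist_torque": the same for the moment, N m; "grip_width": finger opening in m; "grasp_force": force on a finger pad.
Only numpy, scipy, OpenCV 4.12 (cv2) and the standard library are available. Lean on these libraries where they do the work, as an engineer would, in place of code of your own. Each camera call takes 0.05 s, during which the arm holds its last target. There are 200 camera calls.

### The job

Put the chisel and the screwdriver away in the wooden tool rest: lay each one level and flat in its own lane, so that both point the same way, with the handles lying in the notches of the lower, thicker rail and the steel blades in the notches of the taller, thinner rail. Either tool may take either lane. Let go of them, and leave the oil bottle, the jar and the wrench where they are.

Things in the scene. Friction and masses are not known exactly. Their poses are not given: they have to be found in the camera images.
- rest: fixed plywood base of the tool rest, 200 (x) by 180 (y) by 12 thick (all sizes in mm); origin under its centre, on the bench. Two lanes run along its x, at y = -42.5 and +42.5. The two rails stand across them, centred at x = -70 and x = +70; which rail is at which end varies. Between the rails the space above the board is open for fingers
- low_rail: fixed wooden handle rail, the lower and thicker one: 30 thick (its x), 170 long (its y), top 55 above the bench. Two square notches at y = -42.5 and +42.5, each 36 wide, floor 35 above the bench. Origin on the bench under its centre; axes parallel to those of the rest
- tall_rail: fixed wooden blade rail, the taller and thinner one: 16 thick (its x), 170 long (its y), top 75 above the bench. Two square notches at y = -42.5 and +42.5, each 30 wide, floor 44.5 above the bench. Origin on the bench under its centre; axes parallel to those of the rest
- chisel: loose wood chisel, 0.17 kg, 222 long, flat on the bench. Square wooden handle 26 by 26 with steel end caps, x = -90 (butt) to +30; flat steel blade 18 wide (y), 6 thick, x = +30 to +132 (tip). +x to the tip, z up. Origin on the underside of the handle, long axis 13 above it. Balances near x = 0: grasp across the handle there. Laid right, its axis is level 48 above the bench
- chisel_handle (a point): point on the chisel's long axis at the middle of the handle (x = -30, z = 13 in the chisel's frame)
- chisel_blade (a point): point on the chisel's long axis half way along the blade (x = +80, z = 13 in the chisel's frame)
- screwdriver: loose screwdriver, 0.13 kg, 226 long, on the bench. Square wooden handle 26 by 26 with steel end caps, x = -85 (butt) to +25; round steel shank 8 in diameter to x = +125, flat tip to x = +141. +x to the tip, z up. Origin on the underside of the handle, long axis 13 above it. Balances near x = 0: grasp across the handle there. Laid right, its axis is level 48 above the bench
- screwdriver_handle (a point): point on the screwdriver's long axis at the middle of the handle (x = -30, z = 13 in its frame)
- screwdriver_blade (a point): point on the screwdriver's long axis half way along the shank (x = +75, z = 13 in its frame)
- oil_bottle: bystander: white bottle with black cap, 60 diameter, 150 tall, standing; origin under its centre
- jar: bystander: glass jar with steel lid, 64 diameter, 80 tall, standing; origin under its centre
- wrench: bystander: steel wrench 180 long lying on the bench; origin under its middle, x along it
There are look-alikes about, which are no part of the job. Leave any blue look-alike of the chisel alone.

How it is judged:
By the outcome, as a careful person would: the job done as asked, in the order asked, and still so for the second after the job is handed in, with the robot touching nothing.
It also fails if it takes over 64 s, if anything falls off the work surface, if the arm or the gripper's body presses on something with over 40 N, if the wrist force passes 120 N, or if a joint passes its speed limit or range.

## Working session

There is one attempt and no reset: what is moved stays moved. The work goes in short steps, Python scripts to look and compute and a shell command to move; the robot and the scene stay as the last step left them, time stands still between calls to the robot, and variables do not carry over. Pictures are saved under pics/ and viewed, at most 10 in all, crops included, and the job is handed in when it is done.

```bash
mkdir -p pics; ls; python3 - <<'E'
from cell import env, read_camera
import cv2,pickle
o=env.get_obs();print(o['time_s'],o['tool_pos'],o['tool_rot'],o['grip_width'])
for n in("scene","side"):
    c=read_camera(n);pickle.dump(c,open(n+'.pkl','wb'))
    cv2.imwrite(f'pics/{n}0.png',c['color'][:,:,::-1]);print(c['mtx'],c['world_from_camera'])
E
```

```text
pics
0.0 [ 6.49490870e-01 -3.06395007e-05  2.38468954e-01] [-1.79892526e+02  5.88731657e-03  9.00046305e+01] 0.08660610621816318
[[546.21772729   0.         320.14597816]
 [  0.         546.21772729 241.00656311]
 [  0.           0.           1.        ]] [[-0.43319402  0.73455737 -0.52227235  1.09362185]
 [ 0.90117958  0.34350526 -0.2643473   0.39548485]
 [-0.01477496 -0.58517485 -0.81077253  0.96192727]
 [ 0.          0.          0.          1.        ]]
[[487.86024539   0.         323.66934841]
 [  0.         487.86024539 239.82926818]
 [  0.           0.           1.        ]] [[-0.73012753 -0.44158089  0.52145958 -0.15121444]
 [-0.68327238  0.47991224 -0.55029365  0.77341041]
 [-0.00725567 -0.75808348 -0.65211717  0.86717195]
 [ 0.          0.          0.          1.        ]]
```

View pics/scene0.png

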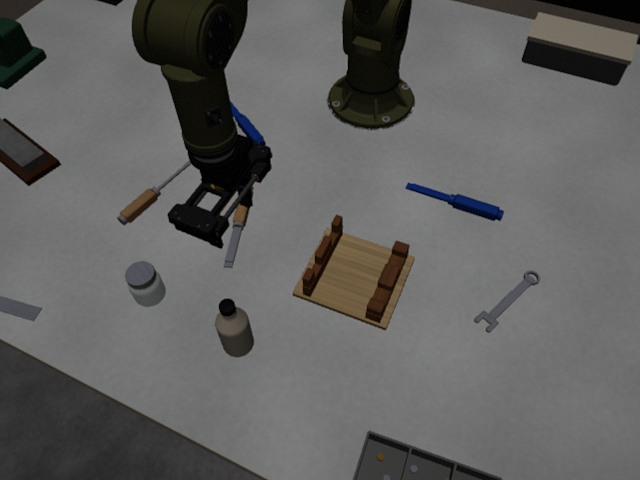

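View pics/side0.png

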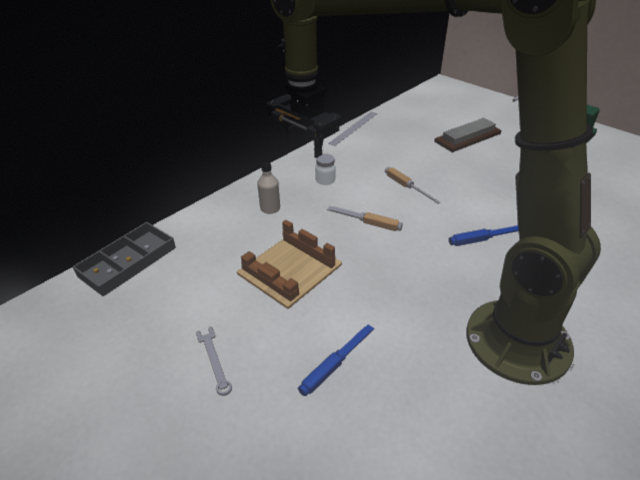

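The side view (side0) shows the chisel with its handle at about (382,221) and blade tip at (328,208). The screwdriver handle is at (399,176) and its tip at (438,202). The rest has its low, thick rail at (270,278) and its tall rail at (308,245). The scene view (scene0) shows the same rails at (390,280) and (322,255).

```bash
cat > h.py <<'E'
import numpy as np,cv2,pickle
def cloud(c,T=None):
    T=c['world_from_camera'] if T is None else T
    K=c['mtx'];z=c['range_z'].astype(float);v,u=np.mgrid[:480,:640]
    p=np.stack([(u-K[0,2])/K[0,0]*z,(v-K[1,2])/K[1,1]*z,z],-1)
    w=p@T[:3,:3].T+T[:3,3];w[z==0]=np.nan
    return w
def rect(xy):
    (c,s,a)=cv2.minAreaRect((xy*1000).astype(np.float32)); return np.round(c,1),np.round(s,1),round(a,1)
def axis(xy):
    m=xy.mean(0);_,_,V=np.linalg.svd(xy-m,full_matrices=False);return m,np.degrees(np.arctan2(V[0,1],V[0,0]))
E
python3 - <<'E'
from h import *
for n,boxes in dict(side=dict(chisel=(322,195,408,238),driver=(380,160,445,208),rest=(235,215,345,310)),scene=dict(rest=(290,210,418,330))).items():
    c=pickle.load(open(n+'.pkl','rb'));W=cloud(c);hsv=cv2.cvtColor(c['color'],cv2.COLOR_RGB2HSV)
    for k,(a,b,d,e) in boxes.items():
        w=W[b:e,a:d];h=hsv[b:e,a:d]
        wood=(h[...,1]>80)&(h[...,0]<25)
        print(n,k,wood.sum())
        if k!='rest':
            P=w[wood];z=P[:,2];print(' z pct',np.nanpercentile(z,[5,25,50,75,95]))
            t=P[z>.021][:,:2];print(' top',rect(t),axis(t))
            P=w[(w[...,2]>.007)&(w[...,2]<.05)]; print(' all',rect(P[:,:2]),axis(P[:,:2]))
            print(' handle mean',np.nanmean(w[wood],0))
        else:
            z=w[...,2]
            for lo,hi in((.007,.016),(.03,.038),(.04,.048),(.051,.059),(.066,.08)):
                m=wood&(z>lo)&(z<hi);print(' ',lo,hi,m.sum(),rect(w[m][:,:2]) if m.sum()>5 else'')
E
```

```text
side chisel 323
 z pct [0.00854291 0.01556755 0.02356257 0.02598284 0.02840522]
 top (array([ 466.3, -110.3]), array([95.9, 24.5]), 18.7) (array([ 0.46517688, -0.10947953]), np.float64(-160.39248641140009))
 all (array([516.1, -93.4]), array([222.4,  33.5]), 19.9) (array([ 0.49684545, -0.0989337 ]), np.float64(-162.64199047823178))
 handle mean [ 0.4648505  -0.10680201  0.02080114]
side driver 128
 z pct [0.01650261 0.02354548 0.02550257 0.02689162 0.02929488]
 top (array([ 564.1, -323.5]), array([24.6, 81.2]), 80.8) (array([ 0.56307286, -0.32303259]), np.float64(169.54726299798526))
 all (array([ 515.3, -284.9]), array([ 97. , 229.7]), 80.3) (array([ 0.5340999 , -0.31828244]), np.float64(171.71520202824772))
 handle mean [ 0.56397719 -0.3224491   0.02452868]
side rest 4206
  0.007 0.016 2336 (array([523.9, 187.6]), array([177.8, 196.8]), 2.2)
  0.03 0.038 405 (array([523.5, 190.8]), array([165.3, 162.2]), 2.3)
  0.04 0.048 262 (array([523.2, 189.5]), array([163.8, 162.6]), 2.1)
  0.051 0.059 438 (array([525. , 192.5]), array([167.8, 156.9]), 2.6)
  0.066 0.08 199 (array([527.1, 117.2]), array([165.5,  16.6]), 2.5)
scene rest 7623
  0.007 0.016 4997 (array([528.5, 186.1]), array([183.3, 199.6]), 2.2)
  0.03 0.038 474 (array([537.3, 194.8]), array([162. , 163.4]), 88.9)
  0.04 0.048 317 (array([533.8, 190.3]), array([162.2, 163.5]), 2.0)
  0.051 0.059 728 (array([529.6, 191.1]), array([171.6, 161.8]), 1.9)
  0.066 0.08 425 (array([531.9, 117.2]), array([170.7,  17.1]), 2.1)
```

```bash
python3 - <<'E'
from h import *
c=pickle.load(open('side.pkl','rb'));W=cloud(c)
for k,(a,b,d,e) in dict(bottle=(255,162,283,215),jar=(312,156,338,186),shank=(408,183,442,206)).items():
    w=W[b:e,a:d].reshape(-1,3);w=w[(w[:,2]>(.02 if k!='shank' else .006))&(w[:,2]<.16)]
    print(k,np.percentile(w,[5,50,95],axis=0).round(3).tolist())
E
python3 -m jog '[[1,-1,-1,0,-1],[1,-1,-1,0,-1],[1,-1,-1,0,-1],[1,-1,-1,0,-1],[1,-1,-1,0,-1],[1,0,-1,0,-1],[1,0,-1,0,-1],[1,0,0,0,0]]'
```

```text
bottle [[0.729, 0.031, 0.027], [0.743, 0.056, 0.085], [0.767, 0.073, 0.149]]
jar [[0.71, -0.187, 0.024], [0.725, -0.158, 0.056], [0.755, -0.144, 0.082]]
shank [[0.404, -0.32, 0.01], [0.463, -0.309, 0.016], [0.515, -0.298, 0.019]]
time_s: 0.77
tool_pos: [0.5451, -0.1497, 0.2392]
tool_rot: [-179.8, -0.0, 140.1]
force: [-0.3, -1.3, -0.3]
grip_width: 0.0873
grasp_force: 0.0
```

```bash
python3 -m jog '[[1,0,0,0,-0.158],[1,0,0,0,-0.158],[1,0,0,0,-0.158],[1,0,0,0,-0.158],[1,0,0,0,-0.158],[1,0,0,0,-0.158],[1,0,0,0,-0.158],[1,0,0,0,-0.158],[1,0.5,1,0,-0.05],[1,0.5,1,0,0],[1,0.5,1,0,0],[1,0,0.16,0,0]]'
cat >> h.py <<'E'
from scipy.spatial.transform import Rotation as R
def wrist(n):
    from cell import env,read_camera
    for _ in range(1): o=env.get_obs();c=read_camera('wrist')
    T=np.eye(4);T[:3,:3]=R.from_euler('xyz',o['tool_rot'],degrees=True).as_matrix();T[:3,3]=o['tool_pos']
    c['T']=T@c['T_tool_cam'];pickle.dump(c,open(n+'.pkl','wb'));cv2.imwrite(f'pics/{n}.png',c['color'][:,:,::-1])
    print(np.round(o['tool_pos'],4),np.round(o['tool_rot'],2),o['time_s'],np.round(c['T'],3).tolist());return c,cloud(c,c['T'])
E
python3 - <<'E'
from h import *
c,W=wrist('w1')
hsv=cv2.cvtColor(c['color'],cv2.COLOR_RGB2HSV)
m=(hsv[...,1]>80)&(hsv[...,0]<25)&(W[...,2]<.05);P=W[m];print(m.sum(),np.nanpercentile(P[:,2],[5,50,95]))
t=P[P[:,2]>.02][:,:2];print(rect(t),axis(t))
E
```

```text
time_s: 1.77
tool_pos: [0.4977, -0.0912, 0.2393]
tool_rot: [179.9, -0.1, -160.6]
force: [0.2, -0.2, 0.1]
grip_width: 0.0868
grasp_force: 0.0
[ 0.4977 -0.0912  0.2393] [ 1.7990e+02 -7.0000e-02 -1.6062e+02] 1.7667 [[-0.331, 0.903, 0.274, 0.423], [0.944, 0.316, 0.098, -0.118], [0.002, 0.291, -0.957, 0.386], [0.0, 0.0, 0.0, 1.0]]
10948 [0.01217429 0.02668633 0.0455145 ]
(array([498.6, -59.8]), array([165.2, 595.9]), 6.7) (array([ 0.51359285, -0.12226495]), np.float64(98.96002557834075))
```

View pics/w1.png

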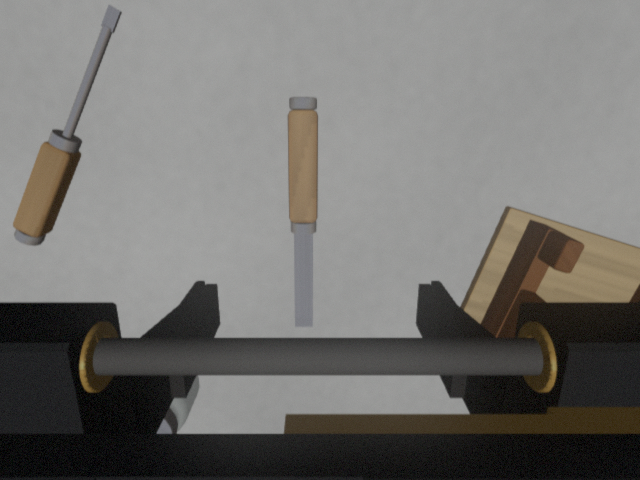

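The wrist view (w1) shows the chisel running vertically, with its butt at (303,97), ferrule at (303,228) and tip at (304,326). The screwdriver handle is at (45,188) and its tip at (113,12). A corner of the rest shows at the right.

```bash
python3 - <<'E'
from h import *
c=pickle.load(open('w1.pkl','rb'));W=cloud(c,c['T'])
hsv=cv2.cvtColor(c['color'],cv2.COLOR_RGB2HSV);wood=(hsv[...,1]>80)&(hsv[...,0]<25)
for k,(a,b,d,e) in dict(ch=(275,80,330,335),sd=(0,0,130,260)).items():
    w=W[b:e,a:d];m=(w[...,2]>.007)&(w[...,2]<.04);P=w[m][:,:2];print(k,'all',rect(P))
    mm=wood[b:e,a:d]&(w[...,2]>.02);t=w[mm];print(' wood top',rect(t[:,:2]),axis(t[:,:2]),np.median(t[:,2]))
    # rays of the end pixels onto axis height
def ray(u,v,z):
    K=c['mtx'];d=c['T'][:3,:3]@np.array([(u-K[0,2])/K[0,0],(v-K[1,2])/K[1,1],1]);o=c['T'][:3,3];return (o+d*(z-o[2])/d[2])[:2].round(4)
print('butt',ray(303,97,.026),'ferrule',ray(303.5,222,.026),'tip',ray(304,326,.016))
print('sd tip',ray(113,10,.013))
E
```

```text
ch all (array([520.5, -97.5]), array([222.4,  25.8]), 19.3)
 wood top (array([ 471.8, -114.6]), array([97.8, 24. ]), 19.3) (array([ 0.46900783, -0.11527499]), np.float64(18.826353358935457)) 0.026952272919644638
sd all (array([ 512.5, -318.9]), array([ 26.2, 226.4]), 79.9)
 wood top (array([ 569.6, -328.7]), array([25.3, 90.2]), 79.8) (array([ 0.56691722, -0.3268281 ]), np.float64(-10.169781698873345)) 0.0267995464284016
butt [ 0.4155 -0.133 ] ferrule [ 0.5177 -0.0979] tip [ 0.6236 -0.0617]
sd tip [ 0.4029 -0.3017]
```

```bash
python3 -m jog '[[1,0.08,-0.67,1,0],[1,0,0,1,0],[1,0,0,1,0],[1,0,0,1,0],[1,0,0,1,0],[1,0,0,1,0],[1,0,0,1,0],[1,0,0,1,0],[1,0,0,1,0],[1,0,0,0,0]]' 25
python3 -m jog '[[1,0,0,0.7,0],[1,0,0,0.6,0],[1,0,0,0.55,0],[1,0,0,0,0],[1,0,0,0,0]]'
```

```text
time_s: 2.65
tool_pos: [0.5, -0.1077, 0.0555]
tool_rot: [179.8, -0.4, -160.8]
force: [-0.6, -0.7, -0.1]
grip_width: 0.0872
grasp_force: 0.0
time_s: 3.07
tool_pos: [0.5022, -0.1078, 0.0222]
tool_rot: [180.0, -0.1, -160.7]
force: [0.9, 0.8, 1.6]
grip_width: 0.0869
grasp_force: 0.0
```

```bash
python3 -m jog '[[1,0,0.18,0,0],[0,0,0,0,0],[0,0,0,0,0],[0,0,0,0,0],[0,0,0,0,0],[0,0,0,0,0],[0,0,0,0,0],[0,0,0,0,0],[0,0,0,0,0],[0,0,0,0,0]]' 30; python3 -m jog '[[0,0,0,0,0],[0,0,0,0,0],[0,0,0,-0.5,0],[0,0,0,-1,0],[0,0,0,-1,0],[0,0,0,-1,0],[0,0,0,-1,0],[0,0,0,-1,0],[0,0,0,-1,0],[0,0,0,0,0]]'
```

```text
time_s: 3.9
tool_pos: [0.5013, -0.1045, 0.0226]
tool_rot: [-180.0, 0.0, -160.7]
force: [-0.4, -0.5, -0.1]
grip_width: 0.0353
grasp_force: 0.0
time_s: 4.73
tool_pos: [0.5039, -0.1049, 0.1573]
tool_rot: [-179.8, 0.4, -160.7]
force: [1.3, -0.1, -0.6]
grip_width: 0.0259
grasp_force: 30.0
```

```bash
python3 -m jog '[[0,0,0,-1,0.158],[0,0,0,-1,0.158],[0,0,0,-1,0.158],[0,0,0,0,0.158],[0,0,0,0,0.158],[0,0,0,0,0.158],[0,0,0,0,0.158],[0,0,0,0,0.158],[0,0,0,0,0.158],[0,0,0,0,0.158],[0,0,0,0,0.158],[0,0,0,0,0.158]]'; python3 -m jog '[[0,0,0,0,0.158],[0,0,0,0,0.158],[0,0,0,0,0.158],[0,1,0,0,0],[0,1,0,0,0],[0,1,0,0,0],[0,1,0,0,0],[0,1,0,0,0],[0,0,0,0,0]]'
```

```text
time_s: 5.73
tool_pos: [0.5007, -0.1044, 0.2118]
tool_rot: [-179.9, -0.0, 113.6]
force: [-0.6, 0.8, -0.5]
grip_width: 0.0256
grasp_force: 30.0
time_s: 6.48
tool_pos: [0.496, 0.0005, 0.2119]
tool_rot: [-179.9, -0.1, 93.0]
force: [-0.6, 1.1, -1.8]
grip_width: 0.0257
grasp_force: 30.0
```

```bash
python3 - <<'E'
from h import *
c,W=wrist('w2')
E
```

```text
[0.496  0.0005 0.2119] [-1.7994e+02 -1.4000e-01  9.2980e+01] 6.4833 [[0.999, 0.049, 0.013, 0.493], [0.051, -0.955, -0.291, 0.081], [-0.002, 0.291, -0.957, 0.359], [0.0, 0.0, 0.0, 1.0]]
```

View pics/w2.png

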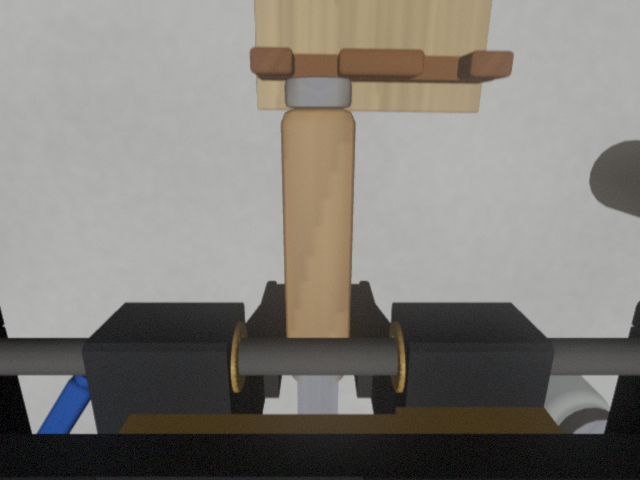

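The wrist view (w2) shows the chisel held straight between the fingers, with its butt at (318,92). Beyond it the tall rail stands along row 63, with notches near columns 316 and 447.

```bash
python3 - <<'E'
from h import *
c=pickle.load(open('w2.pkl','rb'));W=cloud(c,c['T']);z=W[...,2]
for lo,hi,r in((.068,.082,(30,90)),(.036,.052,(30,90)),(.008,.017,(0,112))):
    m=(z>lo)&(z<hi);m[:r[0]]=0;m[r[1]:]=0;m[:,:240]=0;m[:,520:]=0
    n,l,s,_=cv2.connectedComponentsWithStats(m.astype(np.uint8))
    for i in range(1,n):
        if s[i,4]>60:
            P=W[l==i];print(lo,s[i].tolist(),rect(P[:,:2]),np.median(P[:,2]).round(4), P[:,:2].min(0).round(4),P[:,:2].max(0).round(4))
# handle
m=np.zeros(z.shape,bool);m[112:330,275:362]=1;m&=(z>.19)&(z<.26);P=W[m]
print('handle',rect(P[:,:2]),np.median(P[:,2]),axis(P[:,:2]));
A=np.c_[P[:,1],np.ones(len(P))];print('dz/dy',np.linalg.lstsq(A,P[:,2],rcond=None)[0])
E
```

```text
0.068 [250, 46, 43, 28, 1131] (array([461.1, 111.5]), array([27.2, 16.2]), 0.4) 0.0759 [0.4475 0.1033] [0.4747 0.1196]
0.068 [338, 48, 86, 29, 2303] (array([531.8, 114.3]), array([54.8, 16.2]), 2.2) 0.0759 [0.5044 0.1054] [0.5592 0.1229]
0.068 [466, 50, 48, 28, 1198] (array([602.5, 116.9]), array([27.5, 16.2]), 2.5) 0.0757 [0.5886 0.1086] [0.6166 0.1254]
0.036 [256, 53, 237, 28, 2255] (array([531.7, 114.3]), array([169.9,  16.4]), 2.1) 0.0457 [0.4471 0.1031] [0.6169 0.1243]
0.008 [254, 0, 238, 56, 11824] (array([530.7, 144.8]), array([180.6,  38.7]), 2.9) 0.0132 [0.4403 0.1245] [0.621  0.1686]
0.008 [256, 77, 36, 33, 853] (array([456.4,  93.6]), array([27.7, 24.2]), 2.9) 0.0133 [0.4421 0.0813] [0.4709 0.105 ]
0.008 [344, 81, 138, 31, 3784] (array([567.8,  96.6]), array([108.9,  22.1]), 2.1) 0.0132 [0.5138 0.0837] [0.6223 0.1096]
handle (array([494.8,  39.1]), array([36.8, 84.1]), 3.8) 0.21644150731874817 (array([0.49502758, 0.04132377]), np.float64(-86.97517582282902))
dz/dy [0.00270069 0.21604826]
```

```bash
python3 -m jog '[[0,0,0,0,0.018],[0,0.99,0.41,0,0],[0,0.99,0.41,0,0],[0,0.99,0.41,0,0],[0,0.99,0.41,0,0],[0,0.99,0.41,0,0],[0,0.99,0.41,0,0],[0,0.99,0.41,0,0],[0,0.99,0.41,0,0],[0,0.99,0.41,0,0],[0,0.99,0.41,0,0],[0,0,0,0,0]]'; python3 -m jog '[[0,0,0,1,0],[0,0,0,1,0],[0,0,0,1,0],[0,0,0,1,0],[0,0,0,1,0],[0,0,0,0.5,0],[0,0,0,0,0],[0,0,0,0,0]]'
python3 - <<'E'
from h import *
c,W=wrist('w3')
E
```

```text
time_s: 7.53
tool_pos: [0.573, 0.1996, 0.2118]
tool_rot: [-180.0, -0.2, 92.0]
force: [-0.2, 1.0, -1.5]
grip_width: 0.0258
grasp_force: 30.0
time_s: 8.2
tool_pos: [0.5726, 0.1948, 0.1024]
tool_rot: [-180.0, 0.0, 91.7]
force: [0.9, -0.1, -0.7]
grip_width: 0.0256
grasp_force: 30.0
[0.5726 0.1948 0.1024] [-1.7996e+02  4.0000e-02  9.1720e+01] 8.2 [[1.0, 0.028, 0.007, 0.572], [0.029, -0.955, -0.294, 0.276], [-0.002, 0.294, -0.956, 0.249], [0.0, 0.0, 0.0, 1.0]]
```

View pics/w3.png

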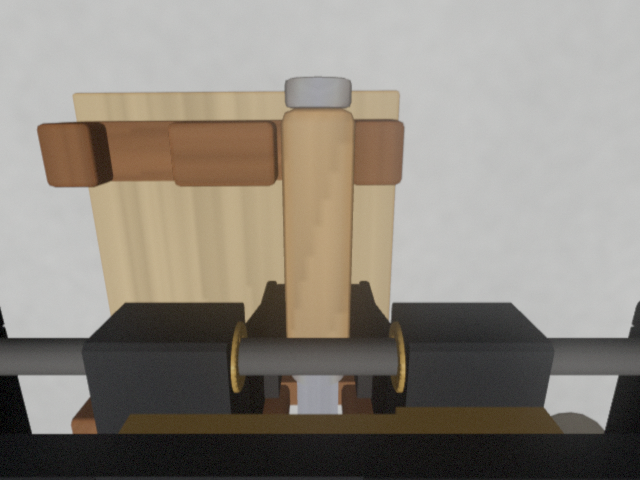

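The wrist view (w3) shows the chisel handle over the low rail, with its butt at (318,92). It covers the far notch between the middle block (225,153) and the right block (380,152).

```bash
cat > lo.py <<'E'
from h import *
import sys
c=pickle.load(open(sys.argv[1]+'.pkl','rb'));W=cloud(c,c['T']);z=W[...,2]
m=((z>.05)&(z<.062)).astype(np.uint8);m[300:]=0
n,l,s,_=cv2.connectedComponentsWithStats(m)
for i in range(1,n):
    if s[i,4]>150:
        P=W[l==i];print(s[i].tolist(),rect(P[:,:2]),np.median(P[:,2]).round(4))
m=np.zeros(z.shape,bool);m[112:300,275:362]=1;m&=(z>.068);P=W[m]
if len(P):
    print('handle',rect(P[:,:2]),np.median(P[:,2]),axis(P[:,:2]));A=np.c_[P[:,1],np.ones(len(P))];print('dz/dy',np.linalg.lstsq(A,P[:,2],rcond=None)[0])
E
python3 lo.py w3
```

```text
[354, 121, 50, 65, 3076] (array([600.4, 257.1]), array([23.1, 29.9]), 1.7) 0.0561
[37, 123, 66, 65, 3587] (array([454.7, 251.8]), array([25.1, 30. ]), 2.6) 0.056
[168, 122, 108, 65, 6679] (array([526.6, 254.4]), array([49.4, 30.1]), 1.9) 0.0561
handle (array([572.8, 239.4]), array([36.9, 72. ]), 1.3) 0.10666056936185411 (array([0.57234317, 0.24229718]), np.float64(-88.2691253065606))
dz/dy [0.02531874 0.10000071]
```

```bash
python3 -m jog '[[0,0.3,-0.12,0,-0.009],[0,0,0,0.4,0],[0,0,0,0.5,0],[0,0,0,0,0],[0,0,0,0,0]]'
python3 - <<'E'
from h import *
c,W=wrist('w4')
E
python3 lo.py w4
```

```text
time_s: 8.67
tool_pos: [0.5691, 0.2014, 0.0835]
tool_rot: [-179.9, 0.0, 92.2]
force: [0.2, -0.1, -1.5]
grip_width: 0.0256
grasp_force: 30.0
[0.5691 0.2014 0.0835] [-1.7989e+02  4.0000e-02  9.2220e+01] 8.6667 [[0.999, 0.037, 0.008, 0.568], [0.038, -0.955, -0.294, 0.282], [-0.003, 0.294, -0.956, 0.23], [0.0, 0.0, 0.0, 1.0]]
[19, 138, 73, 70, 4254] (array([454.8, 252.1]), array([25.6, 29.7]), 1.2) 0.0561
[163, 138, 118, 71, 7884] (array([526.7, 254.4]), array([49.4, 30.3]), 2.2) 0.0561
[361, 139, 60, 70, 3956] (array([599.4, 257.2]), array([24.8, 30.1]), 2.2) 0.056
handle (array([568.7, 246.1]), array([36.8, 71.6]), 2.1) 0.0877675380763614 (array([0.56843287, 0.24893551]), np.float64(-87.76598076381022))
dz/dy [0.02369957 0.08136555]
```

```bash
python3 -m jog '[[0,0,0.04,0.4,0],[0,0,0,0.4,0],[0,0,0,0.2,0],[0,0,0,0,0],[0,0,0,0,0]]'; python3 -m jog '[[0,0,0,0.12,0],[0,0,0,0.1,0],[0,0,0,0,0],[0,0,0,0,0]]'
```

```text
time_s: 9.13
tool_pos: [0.5703, 0.2017, 0.0639]
tool_rot: [-179.9, 0.0, 92.2]
force: [0.2, 0.1, -1.1]
grip_width: 0.0258
grasp_force: 30.0
time_s: 9.47
tool_pos: [0.5707, 0.2018, 0.0602]
tool_rot: [180.0, 0.0, 92.2]
force: [-0.3, 0.2, -1.6]
grip_width: 0.0256
grasp_force: 30.0
```

```bash
python3 -m jog '[[0,0,0,0.06,0],[0,0,0,0.06,0],[0,0,0,0,0],[0,0,0,0,0]]'; python3 - <<'E'
from h import *
c,W=wrist('w5')
E
python3 lo.py w5
```

```text
time_s: 9.8
tool_pos: [0.5707, 0.2018, 0.0578]
tool_rot: [180.0, 0.0, 92.2]
force: [0.1, 0.3, -1.0]
grip_width: 0.0256
grasp_force: 30.0
[0.5707 0.2018 0.0578] [180.     0.    92.21] 9.8 [[0.999, 0.036, 0.01, 0.569], [0.038, -0.955, -0.293, 0.283], [-0.001, 0.293, -0.956, 0.204], [0.0, 0.0, 0.0, 1.0]]
[262, 77, 112, 223, 6750] (array([570. , 252.2]), array([43.7, 83. ]), 2.1) 0.0605
[0, 144, 53, 81, 3678] (array([457.9, 251.9]), array([19.8, 30.5]), 0.9) 0.0559
[133, 144, 138, 81, 10611] (array([527.2, 254.4]), array([48.5, 30.4]), 2.1) 0.0562
[363, 144, 71, 81, 5311] (array([599.5, 257.3]), array([25. , 29.9]), 2.1) 0.056
```

```bash
python3 -m jog '[[0.5,0,0,0,0],[0.5,0,0,0,0],[0.5,0,0,0,0],[0.5,0,0,0,0],[0.6,0,0,-0.5,0],[0.6,0,0,-1,0],[0.6,0,0,-1,0],[0.6,0,0,-1,0],[0.6,0,0,-1,0],[0.6,0,0,-1,0],[1,0,0,-1,0],[1,0,0,-1,0]]'; python3 - <<'E'
from h import *
c,W=wrist('w6')
z=W[...,2];hsv=cv2.cvtColor(c['color'],cv2.COLOR_RGB2HSV)
m=(z>.058)&(z<.066)&(abs(W[...,0]-.57)<.03);P=W[m];print(rect(P[:,:2]),axis(P[:,:2]))
A=np.c_[P[:,1],np.ones(len(P))];print('dz/dy',np.linalg.lstsq(A,P[:,2],rcond=None)[0],np.median(P[:,2]))
E
```

```text
time_s: 10.85
tool_pos: [0.5707, 0.2019, 0.2098]
tool_rot: [179.9, -0.0, 92.2]
force: [0.5, 0.1, -0.4]
grip_width: 0.0593
grasp_force: 0.0
[0.5707 0.2019 0.2098] [ 1.7994e+02 -1.0000e-02  9.2220e+01] 10.85 [[0.999, 0.036, 0.011, 0.569], [0.038, -0.955, -0.293, 0.283], [-0.0, 0.293, -0.956, 0.356], [0.0, 0.0, 0.0, 1.0]]
(array([569.1, 202. ]), array([ 59.9, 182.7]), 0.7) (array([0.57015931, 0.23240449]), np.float64(-89.00712058979518))
dz/dy [-0.00107449  0.06185088] 0.061819524492561284
```

View pics/w6.png

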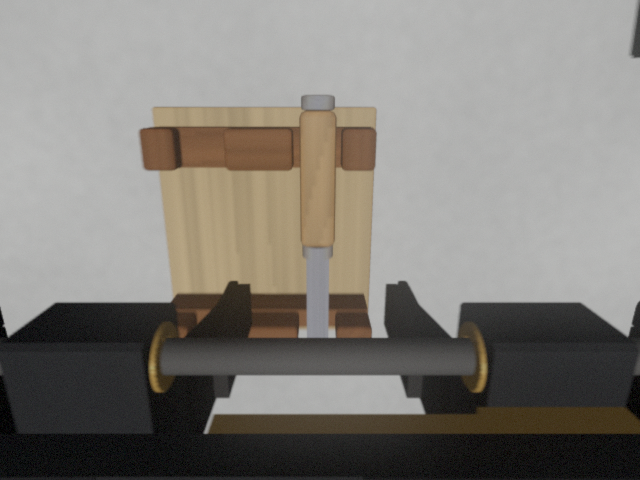

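The wrist view (w6) shows the chisel lying in the far lane, with its butt at (318,102) past the low rail and its blade at (317,300) going into the tall rail's notch. Next is the screwdriver.

```bash
python3 -m jog '[[1,-0.97,-0.094,0,0],[1,-0.97,-0.094,0,0],[1,-0.97,-0.094,0,0],[1,-0.97,-0.094,0,0],[1,-0.97,-0.094,0,0],[1,-0.97,-0.094,0,0],[1,-0.97,-0.094,0,0],[1,-0.97,-0.094,0,0],[1,-0.97,-0.094,0,0],[1,-0.97,-0.094,0,0],[1,-0.97,-0.094,0,0],[1,-0.97,-0.094,0,0]]'; python3 -m jog '[[1,-0.97,-0.094,0,0],[1,-0.97,-0.094,0,0],[1,-0.97,-0.094,0,0],[1,-0.97,-0.094,0,0],[1,-0.97,-0.094,0,0],[1,-0.97,-0.094,0,0],[1,-0.97,-0.094,0,0],[1,-0.97,-0.094,0,0],[1,-0.97,-0.094,0,0],[1,-0.97,-0.094,0,0],[1,-0.97,-0.094,0,0],[1,-0.97,-0.094,0,0]]';  python3 -m jog '[[1,-0.97,-0.094,0,0],[1,-0.97,-0.094,0,0],[1,-0.97,-0.094,0,0],[1,0,0,0,0.158],[1,0,0,0,0.158],[1,0,0,0,0.158],[1,0,0,0,0.158],[1,0,0,0,0.158],[1,0,0,0,0.158],[1,0,0,0,0.158],[1,0,0,0,0.158],[1,0,0,0,0.158]]'; python3 -m jog '[[1,0,0,0,0.158],[1,0,0,0,0.158],[1,0,0,0,0.158],[1,0,0,0,0.158],[1,0,0,0,0.158],[1,0,0,0,0.06],[1,0,0,0,0],[1,0,0,0,0]]'
python3 - <<'E'
from h import *
c,W=wrist('w7')
z=W[...,2];hsv=cv2.cvtColor(c['color'],cv2.COLOR_RGB2HSV)
m=((z>.006)&(z<.04)).astype(np.uint8)
n,l,s,_=cv2.connectedComponentsWithStats(m)
for i in range(1,n):
    if s[i,4]>400: P=W[l==i];print(s[i].tolist(),rect(P[:,:2]),np.median(P[:,2]).round(3))
E
```

```text
time_s: 11.9
tool_pos: [0.5571, -0.0325, 0.2085]
tool_rot: [179.9, 0.0, 92.2]
force: [0.3, -0.2, -0.7]
grip_width: 0.0872
grasp_force: 0.0
time_s: 12.9
tool_pos: [0.5435, -0.266, 0.2084]
tool_rot: [180.0, 0.0, 92.2]
force: [-0.3, -0.0, -0.4]
grip_width: 0.087
grasp_force: 0.0
time_s: 13.9
tool_pos: [0.5403, -0.3234, 0.2084]
tool_rot: [180.0, -0.0, 27.9]
force: [-0.1, 0.2, 0.0]
grip_width: 0.0869
grasp_force: 0.0
time_s: 14.57
tool_pos: [0.5403, -0.3234, 0.2082]
tool_rot: [-180.0, -0.0, -9.9]
force: [1.0, 0.2, -0.3]
grip_width: 0.0871
grasp_force: 0.0
[ 0.5403 -0.3234  0.2082] [-1.80e+02 -4.00e-02 -9.92e+00] 14.5667 [[-0.173, -0.942, -0.289, 0.621], [-0.985, 0.166, 0.05, -0.337], [0.001, 0.293, -0.956, 0.355], [0.0, 0.0, 0.0, 1.0]]
[49, 0, 71, 31, 1044] (array([ 715.6, -183.5]), array([ 9.2, 42.9]), 16.4) 0.023
[304, 108, 33, 230, 4987] (array([ 522.1, -321.2]), array([ 25.7, 205. ]), 79.5) 0.026
```

View pics/w7.png

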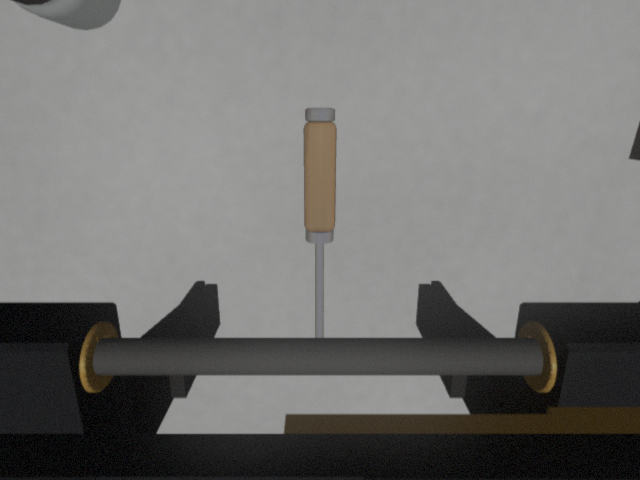

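The wrist view (w7) shows the screwdriver in line between the jaws, with its butt at (320,112), ferrule at (319,236) and shank on column 319.

```bash
python3 -m jog '[[1,0,0,1,0],[1,0,0,1,0],[1,0,0,1,0],[1,0,0,1,0],[1,0,0,1,0],[1,0,0,1,0],[1,0,0,1,0],[1,0,0,0.6,0],[1,0,0,0.5,0],[1,0,0,0,0],[1,0,0,0,0]]' 30
```

```text
time_s: 15.53
tool_pos: [0.5403, -0.3236, 0.0459]
tool_rot: [-180.0, 0.0, -10.0]
force: [-0.1, -0.9, 1.1]
grip_width: 0.087
grasp_force: 0.0
```

```bash
python3 -m jog '[[1,0,0,0.6,0],[1,0,0,0.57,0],[1,0,0,0,0],[1,0,0,0,0],[0,0,0,0,0],[0,0,0,0,0],[0,0,0,0,0],[0,0,0,0,0],[0,0,0,0,0],[0,0,0,0,0],[0,0,0,0,0],[0,0,0,0,0]]'; python3 -m jog '[[0,0,0,0,0],[0,0,0,0,0],[0,0,0,0,0],[0,0,0,0,0],[0,0,0,0,0],[0,0,0,-0.5,0],[0,0,0,-1,0],[0,0,0,-1,0],[0,0,0,-1,0],[0,0,0,-1,0],[0,0,0,-1,0],[0,0,0,-1,0]]'; python3 -m jog '[[0,0,0,-1,0],[0,0,0,-1,0],[0,0,0,-1,0],[0,0,0,0,-0.158],[0,0,0,0,-0.158],[0,0,0,0,-0.158],[0,0,0,0,-0.158],[0,0,0,0,-0.158],[0,0,0,0,-0.158],[0,0,0,0,-0.158],[0,0,0,0,-0.158],[0,0,0,0,-0.158]]'; python3 -m jog '[[0,0,0,0,-0.158],[0,0,0,0,-0.158],[0,0,0,0,-0.158],[0,0,0,0,-0.158],[0,0,0,0,-0.158],[0,0,0,0,-0.06],[0,0,0,0,0],[0,0,0,0,0]]'
```

```text
time_s: 16.53
tool_pos: [0.5402, -0.3235, 0.0224]
tool_rot: [180.0, -0.0, -10.0]
force: [-0.9, 0.3, 0.2]
grip_width: 0.0421
grasp_force: 0.0
time_s: 17.53
tool_pos: [0.5399, -0.3233, 0.1538]
tool_rot: [-180.0, 0.0, -10.0]
force: [-0.0, -0.0, -1.5]
grip_width: 0.0254
grasp_force: 30.0
time_s: 18.53
tool_pos: [0.5399, -0.3233, 0.2128]
tool_rot: [-180.0, -0.0, 54.3]
force: [0.2, -0.0, -1.4]
grip_width: 0.026
grasp_force: 30.0
time_s: 19.2
tool_pos: [0.5399, -0.3235, 0.2127]
tool_rot: [-180.0, -0.0, 92.1]
force: [0.3, -0.3, -1.1]
grip_width: 0.0258
grasp_force: 30.0
```

```bash
python3 -m jog '[[0,0.97,-0.0635,0,0],[0,0.97,-0.0635,0,0],[0,0.97,-0.0635,0,0],[0,0.97,-0.0635,0,0],[0,0.97,-0.0635,0,0],[0,0.97,-0.0635,0,0],[0,0.97,-0.0635,0,0],[0,0.97,-0.0635,0,0],[0,0.97,-0.0635,0,0],[0,0.97,-0.0635,0,0],[0,0.97,-0.0635,0,0],[0,0.97,-0.0635,0,0]]'; python3 -m jog '[[0,0.97,-0.0635,0,0],[0,0.97,-0.0635,0,0],[0,0.97,-0.0635,0,0],[0,0.97,-0.0635,0,0],[0,0.97,-0.0635,0,0],[0,0.97,-0.0635,0,0],[0,0.97,-0.0635,0,0],[0,0.97,-0.0635,0,0],[0,0.97,-0.0635,0,0],[0,0.97,-0.0635,0,0],[0,0.97,-0.0635,0,0],[0,0.97,-0.0635,0,0]]'; python3 -m jog '[[0,0.97,-0.0635,0,0],[0,0.97,-0.0635,0,0],[0,0.97,-0.0635,0,0],[0,0,0,0,0],[0,0,0,1,0],[0,0,0,1,0],[0,0,0,1,0],[0,0,0,1,0],[0,0,0,1,0],[0,0,0,0.9,0],[0,0,0,0,0],[0,0,0,0,0]]'
python3 - <<'E'
from h import *
c,W=wrist('w8')
E
python3 lo.py w8
```

```text
time_s: 20.2
tool_pos: [0.5156, -0.0905, 0.2127]
tool_rot: [180.0, 0.0, 92.1]
force: [0.8, -0.2, -1.1]
grip_width: 0.0259
grasp_force: 30.0
time_s: 21.2
tool_pos: [0.4914, 0.1414, 0.2127]
tool_rot: [180.0, 0.0, 92.1]
force: [-0.6, -0.1, -1.5]
grip_width: 0.026
grasp_force: 30.0
time_s: 22.2
tool_pos: [0.4851, 0.1979, 0.0939]
tool_rot: [-179.9, 0.0, 92.1]
force: [0.5, 0.3, -1.3]
grip_width: 0.0258
grasp_force: 30.0
[0.4851 0.1979 0.0939] [-1.7989e+02  5.0000e-02  9.2140e+01] 22.2 [[0.999, 0.036, 0.008, 0.484], [0.037, -0.955, -0.294, 0.279], [-0.003, 0.294, -0.956, 0.24], [0.0, 0.0, 0.0, 1.0]]
[459, 82, 145, 218, 12267] (array([584.3, 242.2]), array([ 55.8, 103.5]), 1.9) 0.0587
[224, 136, 57, 67, 3532] (array([453.9, 251.8]), array([25. , 29.9]), 2.4) 0.056
[356, 136, 112, 67, 7050] (array([526.7, 254.4]), array([49.3, 30. ]), 2.1) 0.0561
handle (array([484.8, 242.6]), array([37. , 71.7]), 1.9) 0.098321773870657 (array([0.48451902, 0.24485463]), np.float64(-87.78701551274277))
dz/dy [-0.00088991  0.09776129]
```

```bash
python3 -m jog '[[0,0,0,0.5,0],[0,0,0,0.5,0],[0,0,0,0.45,0],[0,0,0,0,0],[0,0,0,0,0],[0,0,0,0.1,0],[0,0,0,0.1,0],[0,0,0,0,0],[0,0,0,0,0]]'
```

```text
time_s: 23.0
tool_pos: [0.4858, 0.1986, 0.0615]
tool_rot: [180.0, -0.0, 92.2]
force: [-0.2, 0.4, -1.0]
grip_width: 0.0256
grasp_force: 30.0
```

```bash
python3 -m jog '[[0,0,0,0.09,0],[0,0,0,0.09,0],[0,0,0,0,0],[0,0,0,0,0]]'; python3 -m jog '[[0.5,0,0,0,0],[0.5,0,0,0,0],[0.5,0,0,0,0],[0.5,0,0,0,0],[0.6,0,0,-0.5,0],[0.6,0,0,-1,0],[0.6,0,0,-1,0],[0.6,0,0,-1,0],[0.6,0,0,-1,0],[0.6,0,0,-1,0],[1,0,0,-1,0],[1,0,0,-1,0]]'; python3 -m jog '[[1,-1,0,-1,0],[1,-1,0,-1,0],[1,-1,0,0,0],[1,-1,0,0,0],[1,-1,0,0,0],[1,-1,0,0,0],[1,-1,0,0,0],[1,0,0,0,0],[1,0,0,0,0]]'
python3 - <<'E'
from h import *
from cell import read_camera
c,W=wrist('w9')
for n in('side','scene'):
    s=read_camera(n);pickle.dump(s,open(n+'1.pkl','wb'))
    r=(slice(190,320),slice(220,370)) if n=='side' else (slice(195,345),slice(275,435))
    cv2.imwrite(f'pics/{n}1.png',cv2.resize(s['color'][r][:,:,::-1],None,fx=4,fy=4))
for x in(.485,.571):
    z=W[...,2];m=(z>.058)&(z<.066)&(abs(W[...,0]-x)<.013);P=W[m]
    if m.sum()>50:print(m.sum(),rect(P[:,:2]),np.median(P[:,2]),np.linalg.lstsq(np.c_[P[:,1],np.ones(len(P))],P[:,2],rcond=None)[0])
E
```

```text
time_s: 23.33
tool_pos: [0.4858, 0.1985, 0.0578]
tool_rot: [180.0, 0.0, 92.2]
force: [0.7, 0.1, -1.2]
grip_width: 0.0257
grasp_force: 30.0
time_s: 24.33
tool_pos: [0.4856, 0.1987, 0.2097]
tool_rot: [179.9, -0.0, 92.2]
force: [1.0, 0.9, -0.2]
grip_width: 0.059
grasp_force: 0.0
time_s: 25.08
tool_pos: [0.4911, 0.0579, 0.2485]
tool_rot: [180.0, -0.0, 92.1]
force: [0.5, 0.8, 0.0]
grip_width: 0.087
grasp_force: 0.0
[0.4911 0.0579 0.2485] [ 1.7995e+02 -1.0000e-02  9.2070e+01] 25.0833 [[0.999, 0.034, 0.01, 0.489], [0.035, -0.955, -0.293, 0.139], [-0.0, 0.293, -0.956, 0.395], [0.0, 0.0, 0.0, 1.0]]
1958 (array([485.6, 167.2]), array([98.8, 24.4]), 89.5) 0.06185626138977787 [0.03583422 0.05469693]
2049 (array([571.4, 196. ]), array([25.6, 46. ]), 1.2) 0.061471630234035735 [0.03646723 0.05406322]
```

View pics/side1.png

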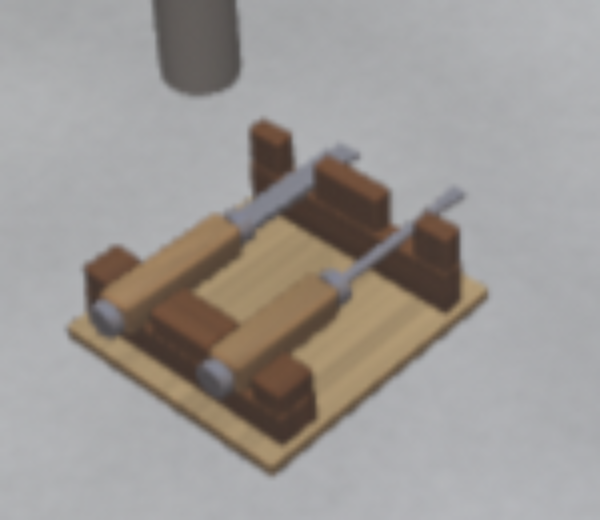

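View pics/w9.png

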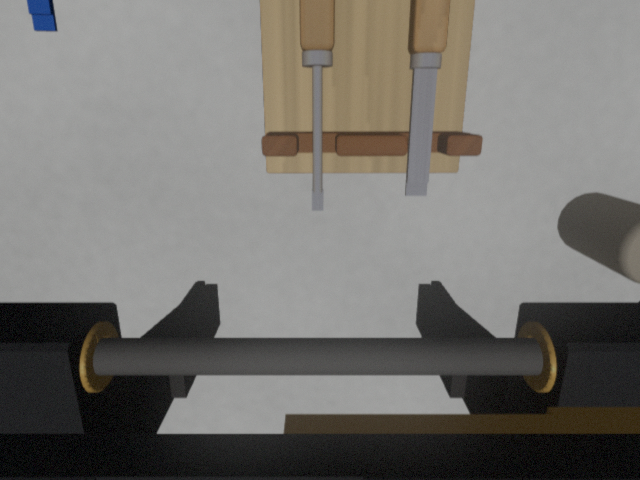

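The side crop shows both tools seated: handles in the low rail's notches at about (115,290) and (225,360), blades through the tall rail's notches, both pointing the same way. The wrist view (w9) confirms this, with the screwdriver shank at column 317 and the chisel blade at column 421 inside their notches, and nothing touching the gripper.

```bash
python3 -c "
from cell import env
print(env.sign_off())"
```

```text
the job is handed in; nothing more can be done
None
```

The chisel (far lane) and the screwdriver (near lane) are laid in the tool rest pointing the same way, handles in the low rail and blades in the tall rail, both released, and the job was handed in at about 25 s.

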